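# Lock the test-card tray of a strip reader past its spring catch and start the reading

### The arm

A 7-joint arm with a two-finger parallel gripper is mounted at the origin on the work surface; the furniture and walls round the work are solid. World frame = base frame: x ahead of the robot, y to its left, z up, the work surface at z = 0. Lengths are in m, angles in rad, forces in N, time in s.
With the tool pointing down it reaches from about 0.4 to 0.75 m from the base axis. Payload 19.5 kg.
Tool frame: the origin (TCP) lies at the very end of the fingers, on their centre line; the grasp point (between the pads) lies 19 mm behind it (grip_point_offset is the distance from the TCP to the grasp point, in m); z points along the fingers, y is the direction in which the jaws open and shut (so a half turn about z gives the same grasp; the last joint's range is limited). The gripper opens to 85 mm and grips with 20 to 120 N. Pads are 22 mm wide; open, the fingers measure 114 mm over their backs; the gripper's body (76 mm by 85 mm) begins 54 mm behind the grasp point. The pads swing forward as they close: fully open they stand 13 mm farther back than shut.
Start: joints at [-1.216, 0.707, -0.028, 1.485, 0.022, 0.951, -0.075], TCP at [0.222, 0.53, 0.231] pointing down, gripper open.
Joint ranges: [-2.71, 2.71], [-0.32, 2.16], [-1.57, 1.52], [0, 2.45], [-1.46, 4.6], [0, 2.02], [-2.83, 2.83]. Speed limits (rad/s): [1.89, 1.89, 2.57, 2.57, 3.01, 3.01, 3.01].

### API

Orientations are given as [roll, pitch, yaw] about the fixed x, y, z axes, in that order (R = Rz(yaw) Ry(pitch) Rx(roll)).
In Python, from plant import * gives the robot as it stands.
- The arm moves only by the tool drive_tool, never from a script. Its argument "commands" is a list of rows, each an object with "travel": the shift along the tool's x, y, z normalised to -1 to 1, where 1 is 0.2 m, a list of three; "spin": the turn about the tool's z normalised to -1 to 1, where 1 is 360 degrees; "gripper": the opening in per cent of the stroke, from 0 (shut) to 100 (fully open). A call has 1 to 5 rows; each row shifts and turns the commanded pose from where the row before left it, along the tool's axes as they then stand; what a row does not reach is not made up. A row lasts 1/12 s, in which the tool goes at most 41.7 mm and 7.16 degrees, less where a joint would pass 70% of its speed; a pose out of reach is approached as far as the arm can. A call with a number of a shift or a turn outside -1 to 1 is refused whole. A call with a gripper value outside its range is refused whole. The fingers move at their own pace and stop on an object; the grip force is fixed at half the most. Time passes only in rows, so rows that do not move let the fingers close. It gives the time, the measured TCP pose, the force and the opening at its end, in the units of the state.
- observe(): the state, without advancing time (a new reading comes with each control period).
- grab_frame(name): name is "side" or "top" or "wrist"; returns a dict with "image" (420x560x3 uint8, red, green, blue), "K" (3x3 intrinsics, pixels), "rvec" (rotation vector, rad) and "tvec" (3), from world to camera coordinates, as OpenCV has them. Camera axes: x right, y down, z forward; pixel columns grow to the right and rows downward; lengths in m; the calibration is good to about 2 mm. A picture is of the moment at which its call begins. There is no depth.
- close_job(): hands the job in, once; it reports no verdict.
The state is a dict: "t": time; "joints": joint angles; "qvel": joint speeds; "joint_efforts": joint torques, N m; "eef_pos": TCP position; "ee_rot": TCP orientation; "wrist_force": force on the tool from outside, world axes, zero at the start; "wrist_torque": the same for the moment, N m; "width": finger opening in m.
Only numpy, scipy, OpenCV 4.12 (cv2) and the standard library are available. Lean on these libraries where they do the work, as an engineer would, in place of code of your own. Each camera call takes 0.05 s, during which the arm holds its last target.

### The job

The test card is ready to be read: with a fingertip hold down the spring catch at the front of the reader, push the tray past it until it is fully home in the reader, and let the catch spring up again to lock it. Once the tray is locked, and not before, press the key on top of the reader right down and let it go. Only press and push, pick nothing up: do not touch the card in the tray, and leave the bottles and the jar standing where they are.

Things in the scene. Friction and masses are not known exactly. Their poses are not given: they have to be found in the camera images.
- reader: Bench-top strip reader, white case 234 x 122 mm, fixed. Origin on the desk top under the rear face of the catch's nose; +x is the way the tray slides in (from the thumb pad towards the hood), z up. Open deck (top 30 mm high) at x = -116 to 48 mm, guide rails 14 mm higher at y = +-51; hood with a blank dark display on its sloping front at x = 48 to 118, flat top 73 mm high.
- catch (a joint): Spring catch, one dark-grey part that goes straight down into the deck: 0 = up, 0.011 m = fully down, flush with the deck; 3 N to start it, 6 N at the bottom; springs up by itself. Thumb pad behind the tray, low bridge under the tray, nose (x = 0 to 10 mm in the reader frame) standing up in a slot of the tray. Up, the nose stops the tray; the tray passes only while it is more than 8 mm down.
- tray (a joint): Light-grey sliding tray: 0 = open, grows as it slides in, end stop at 0.058 m; takes 1 to 3 N. The nose stands in its front slot when open; the 44 mm long bar behind that slot (underside 33 mm above the desk) passes over the nose and, once over it, keeps the catch down by itself. From 0.055 m the nose can spring up into the tray's rear slot.
- catch_pad (a point): Centre of the top of the catch's ribbed thumb pad (38 mm along x, 28 mm along y), 41 mm above the desk when up, at x = -90 mm in the reader frame; moves with the catch. Axes as the reader's.
- lip_rear (a point): Middle of the rear face of the upright push lip at the tray's rear end (60 mm wide, 7 thick, from 33 to 58 mm above the desk): the face to push towards the reader's +x. Site 46 mm above the desk, 21 mm ahead of the thumb pad's middle when open. Moves with the tray. Axes as the reader's.
- card_pocket (a point): Centre of the floor of the card pocket in the tray (23 x 75 mm inside, walls 6 mm high). Moves with the tray.
- key (a joint): The one key on the flat top of the hood, to the right of the middle as seen from the front. 0 = up, 0.004 m = right down; about 2 N to start, 4 N when down; springs back.
- key_top (a point): Centre of the key's top face (26 x 24 mm), 79 mm above the desk when up and 6 mm above the hood's flat top.
- card: White test card, 21 x 72 x 9 mm, lying loose across the tray in the card pocket. Origin at the centre of its underside, long side along its y. Not to be touched.
- bottle_a: White-capped dropper bottle, 28 mm across, 68 mm tall, standing on the desk to the left of the reader. Origin at the centre of its underside.
- bottle_b: Blue-capped dropper bottle, same size, standing on the desk to the left of the reader. Origin at the centre of its underside.
- jar: White screw-lid sample jar, 74 mm across, 87 mm tall, standing on the desk at the front left of the reader. Origin at the centre of its underside.
Mind the look-alikes: they are no part of the job. Several things have the shape of the jar; the one meant has the colours described above. What is shaped like the bottle_b but brown or green is not meant.

How it is judged:
On the way, in this order (a step that is already met when the one before it is completed fails the run):
1. the catch is held down and the tray has not yet gone past it (value of joint catch above 0.007 m and value of joint tray below 0.03 m), for 0.05 s.
2. the tray is fully home and the catch has sprung up and locks it (value of joint tray above 0.055 m and value of joint catch below 0.003 m), for 0.2 s.
3. the key is pressed right down (value of joint key above 0.003 m), for 0.05 s.
At the end, for the whole second after the job is handed in: The tray is at least 55 mm in, the catch is up (within 3 mm of its rest) and locks it, the key has been pressed at least 3 mm after that and is up again, the card still lies in its pocket within 6 mm, and the bottles and the jar stand within 20 mm of where they were (all of step 2 and value of joint key below 0.001 m and distance between card and card_pocket below 0.006 m and distance of each of bottle_a, bottle_b, jar from where it was at the start of the episode below 0.02 m and angle between each of bottle_a, bottle_b, jar's own z axis and vertical below 0.2 rad); the robot touches nothing.
It fails at once if the key is pressed before the tray is home and locked (value of joint key above 0.002 m and (value of joint tray below 0.0545 m or value of joint catch above 0.004 m)).
It fails at once if the card is touched with the fingers (contact force between the fingers and card above 0.5 N).
It fails at once if the card is lifted or thrown out of its pocket (distance between card and card_pocket above 0.008 m).
It fails at once if a bottle or the jar is pushed aside, lifted or tipped (distance of any of bottle_a, bottle_b, jar from where it was at the start of the episode above 0.02 m or angle between any of bottle_a, bottle_b, jar's own z axis and vertical above 0.3 rad).
It also fails if it takes over 45 s, if anything falls off the work surface, if the arm or the gripper's body presses on something with over 40 N, if the wrist force passes 120 N, or if a joint passes its speed limit or range.

## Working session

There is one attempt and no reset: what is moved stays moved. The work goes in short steps, Python scripts to look and compute and a tool call to move; the robot and the scene stay as the last step left them, time stands still between calls to the robot, and variables do not carry over. Pictures are saved under pics/ and viewed, and the job is handed in when it is done.

Besides the shell and the picture viewer there is one more tool, called after "Call:" as name(argument=value, ...) on one line, values as JSON. drive_tool: Moves the arm, as the interface text tells. Scaled input: -1 to 1 covers 0.2 m each way for a shift and 360 degrees each way for a turn. Its arguments: {"type":"object","properties":{"commands":{"type":"array","items":{"type":"object","properties":{"travel":{"type":"array","items":{"type":"number"}},"spin":{"type":"number"},"gripper":{"type":"number"}}}}},"required":["commands"]}

```bash
ls; mkdir -p pics; python3 - <<'E'
from plant import *
import cv2
print(observe())
for n in ["side","top","wrist"]:
    f=grab_frame(n); cv2.imwrite(f"pics/{n}0.png",f["image"][:,:,::-1]); print(n,f["K"].tolist(),f["rvec"],f["tvec"])
E
```

```text
pics
{'t': 0.0, 'joints': array([-1.21570148,  0.70707578, -0.02766534,  1.48499206,  0.02197293,
        0.95088136, -0.07551059]), 'qvel': array([ 0.00033585, -0.00116463, -0.00018217,  0.00070103, -0.00093587,
       -0.00114135, -0.00225363]), 'joint_efforts': array([ 1.29970999e-04, -8.83207512e+01,  1.23434991e+00, -2.36159778e+01,
        1.67894131e-02,  6.66063395e-03,  1.46731907e-07]), 'eef_pos': array([0.22209044, 0.53010077, 0.23084427]), 'ee_rot': array([-3.14053610e+00, -2.03590120e-05,  2.74480822e+00]), 'wrist_force': array([ 0.3363156 ,  1.16009819, -0.37645075]), 'wrist_torque': array([0.01628755, 0.02692691, 0.0301118 ]), 'width': 0.08531423937580004}
side [[528.2973462533208, 0.0, 288.05322022661767], [0.0, 528.2973462533208, 209.44246598667883], [0.0, 0.0, 1.0]] [ 2.34659625 -0.79229413  0.27502787] [-0.42643411  0.29518046  0.724366  ]
top [[419.1479172207103, 0.0, 282.2930029671606], [0.0, 419.1479172207103, 205.48610077366635], [0.0, 0.0, 1.0]] [ 2.17742535 -2.14165439  0.16611247] [-0.03773965  0.55177849  0.8433863 ]
wrist [[378.14630697318245, 0.0, 282.1971782908266], [0.0, 378.14630697318245, 203.50263954304305], [0.0, 0.0, 1.0]] [-2.40320604 -1.59894694 -0.23577968] [-0.57315961 -0.03724068  0.37944341]
```

View pics/side0.png

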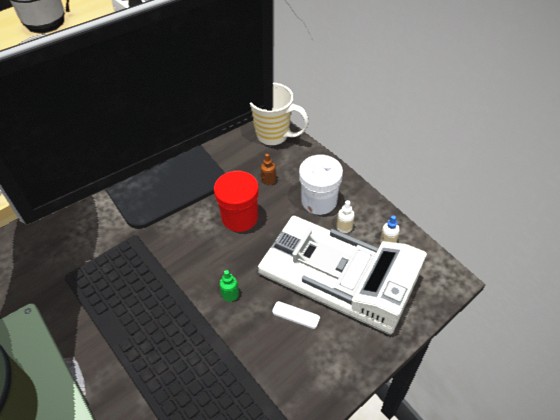

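View pics/top0.png

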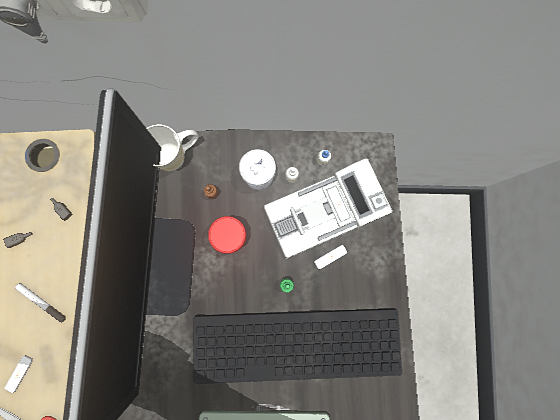

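View pics/wrist0.png

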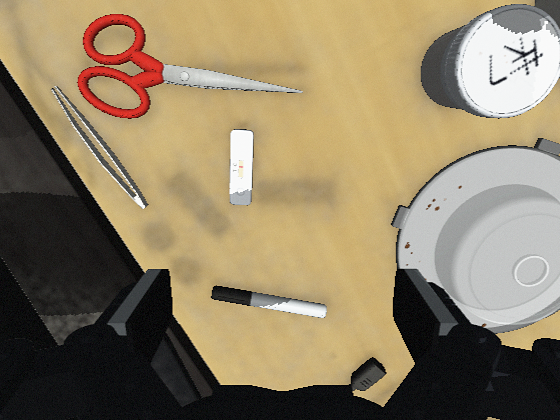

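```bash
cat > h.py <<'E'
from plant import *
import cv2, numpy as np
def ray(f,u,v):
    R=cv2.Rodrigues(np.array(f["rvec"]))[0]; c=-R.T@np.array(f["tvec"]).ravel()
    d=R.T@np.linalg.inv(f["K"])@np.array([u,v,1.]); return c,d
def onz(f,u,v,z):
    c,d=ray(f,u,v); return c+d*(z-c[2])/d[2]
def proj(f,P):
    return cv2.projectPoints(np.array(P,float).reshape(-1,1,3),np.array(f["rvec"]),np.array(f["tvec"]),np.array(f["K"]),None)[0].reshape(-1,2)
E
python3 - <<'E'
from h import *
np.set_printoptions(precision=4,suppress=True)
for n in ["side","top","wrist"]:
    f=grab_frame(n); print(n, ray(f,280,210)[0], onz(f,280,210,0),proj(f,[[0.222,.53,.23],[0,0,0],[.5,0,0],[.5,.3,0]]))
    cv2.imwrite(f"pics/{n}_f.png",f["image"][:,:,::-1])
    if n=="top": g=f; cv2.imwrite("pics/topcrop.png",cv2.resize(f["image"][130:280,230:410,::-1],None,fx=4,fy=4,interpolation=cv2.INTER_CUBIC))
    if n=="side": cv2.imwrite("pics/sidecrop.png",cv2.resize(f["image"][180:340,240:440,::-1],None,fx=4,fy=3.75,interpolation=cv2.INTER_CUBIC))
for uv,z in [((284,227),.041),((378,199),.079),((257,165),.087),((330,256),0),((320,200),0.03)]: print(uv,onz(g,*uv,z))
E
```

```text
side [ 0.2042 -0.4433  0.7453] [0.5565 0.0521 0.    ] [[-47.7287  44.4636]
 [-22.9553 424.7246]
 [271.7715 243.9308]
 [184.1955 147.6041]]
top [ 0.4332 -0.0137  0.9107] [ 0.5474 -0.0244  0.    ] [[-86.3002 397.3828]
 [263.5371 479.7101]
 [268.4392 231.4486]
 [129.5959 229.1359]]
wrist [0.153  0.5578 0.3735] [0.263 0.509 0.   ] [[ 284.8247  273.8406]
 [-289.2891  166.4105]
 [   2.0379  501.3516]
 [ 200.5829  434.8636]]
(284, 227) [ 0.5068 -0.0328  0.041 ]
(378, 199) [ 0.5633 -0.2206  0.079 ]
(257, 165) [0.6267 0.0243 0.087 ]
(330, 256) [ 0.4491 -0.1341  0.    ]
(320, 200) [ 0.5666 -0.1088  0.03  ]
```

View pics/topcrop.png

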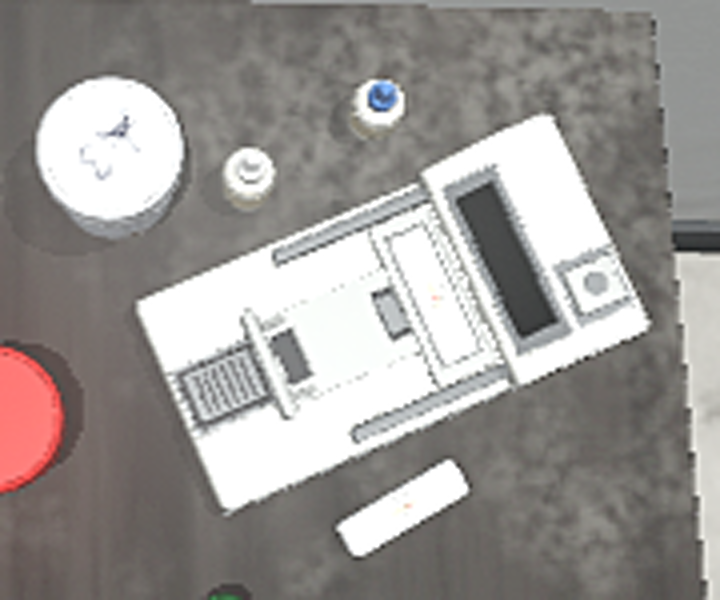

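View pics/sidecrop.png

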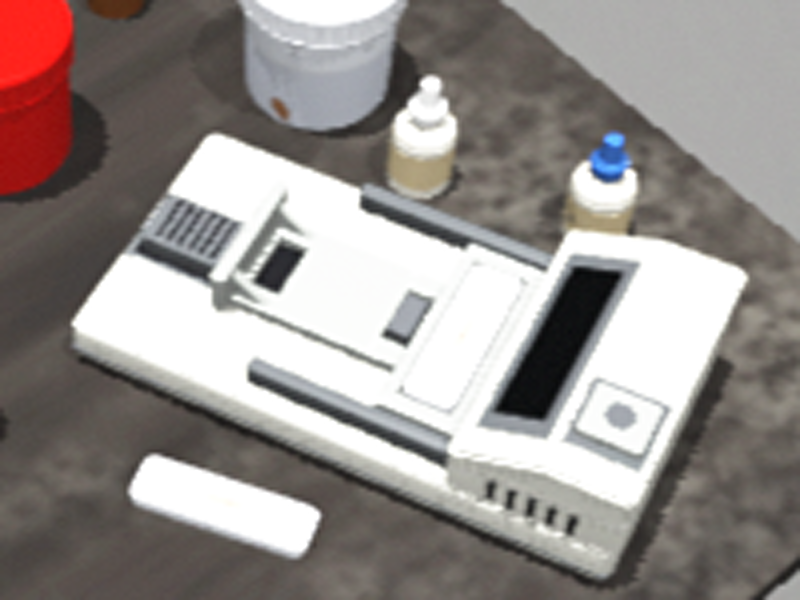

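```bash
python3 - <<'E'
from h import *
from scipy.optimize import least_squares
np.set_printoptions(precision=4,suppress=True)
T=grab_frame("top");S=grab_frame("side")
def tc(u,v): return 230+u/4,130+v/4
def sc(u,v): return 240+u/4,180+v/3.75
obs=[(T,tc(138,300),(-.116,.061,.03)),(T,tc(228,514),(-.116,-.061,.03)),(T,tc(548,115),(.118,.061,.073)),(T,tc(648,328),(.118,-.061,.073)),
(T,tc(222,386),(-.09,0,.041)),(S,sc(186,236),(-.09,0,.041)),(S,sc(215,135),(-.116,.061,.03)),(S,sc(75,322),(-.116,-.061,.03)),
(S,sc(745,275),(.118,.061,.073))]
def P(q,r): c,s=np.cos(q[2]),np.sin(q[2]); return np.array([q[0]+c*r[0]-s*r[1],q[1]+s*r[0]+c*r[1],r[2]])
fun=lambda q:np.concatenate([proj(f,P(q,r))[0]-uv for f,uv,r in obs])
r=least_squares(fun,[.55,-.1,-1.1]); q=r.x; print(q,np.degrees(q[2]));print(r.fun.reshape(-1,2))
print("pad",P(q,(-.09,0,.041)))
k=[onz(T,*tc(598,283),.079),onz(S,*sc(622,416),.079)];print("key",k)
for n,(x,y) in zip("abj",[((380,97)),((250,165)),((110,148))]):print(n,onz(T,*tc(x,y),.087 if n=='j' else .068))
def tri(a,b):
    c1,d1=ray(T,*a);c2,d2=ray(S,*b);A=np.c_[d1,-d2];t=np.linalg.lstsq(A,c2-c1,rcond=None)[0];return c1+d1*t[0],c2+d2*t[1]
print("stand corner",tri((193,220),(231,180)),tri((193,315),(147,235))) 
for z in(.3,.4,.5): print(z,onz(T,107,90,z),onz(T,78,415,z),onz(S,272,0,z),onz(S,100,42,z))
E
```

```text
[ 0.5452 -0.12   -1.1473] -65.7378421406997
[[-0.883   0.2612]
 [-0.4676  0.0232]
 [ 0.8367 -0.7832]
 [ 1.1974  0.0694]
 [ 0.9751 -0.1486]
 [ 2.2117 -1.069 ]
 [-1.4044 -1.3887]
 [-2.3437  0.9494]
 [ 0.3401  0.1319]]
pad [ 0.5082 -0.0379  0.041 ]
key [array([ 0.5598, -0.2236,  0.079 ]), array([ 0.5616, -0.2229,  0.079 ])]
a [ 0.6567 -0.1148  0.068 ]
b [ 0.6195 -0.048   0.068 ]
j [0.6226 0.0232 0.087 ]
stand corner (array([0.5214, 0.1629, 0.0077]), array([0.523 , 0.162 , 0.0077])) (array([0.3217, 0.1545, 0.0055]), array([0.3369, 0.147 , 0.0022]))
0.3 [0.6884 0.2442 0.3   ] [0.223  0.2503 0.3   ] [0.6649 0.2106 0.3   ] [0.3948 0.2704 0.3   ]
0.4 [0.6466 0.202  0.4   ] [0.2574 0.2071 0.4   ] [0.5614 0.0638 0.4   ] [0.352  0.1101 0.4   ]
0.5 [0.6048 0.1598 0.5   ] [0.2918 0.1639 0.5   ] [ 0.458  -0.0831  0.5   ] [ 0.3092 -0.0501  0.5   ]
```

Call:
drive_tool(commands=[{"travel":[0,0,-0.15],"spin":0,"gripper":0},{"travel":[0,0,-0.2],"spin":0,"gripper":0},{"travel":[0,0,-0.2],"spin":0,"gripper":0},{"travel":[0,0,-0.2],"spin":0,"gripper":0},{"travel":[0,0,-0.2],"spin":0,"gripper":0}])

```text
t: 0.82
eef_pos: [0.222, 0.5297, 0.4236]
ee_rot: [3.141, -0.0, 2.745]
wrist_force: [-0.2, 1.1, 0.2]
width: 0.0254
```

Call:
drive_tool(commands=[{"travel":[0,0,-0.1],"spin":0,"gripper":0},{"travel":[0,0,0],"spin":0,"gripper":0}])

```text
t: 0.98
eef_pos: [0.2224, 0.5309, 0.4454]
ee_rot: [3.136, -0.0, 2.745]
wrist_force: [-0.4, -0.1, -0.3]
width: 0.001
```

Call:
drive_tool(commands=[{"travel":[-0.1,-0.085,0],"spin":0,"gripper":0},{"travel":[-0.15,-0.13,0],"spin":0,"gripper":0},{"travel":[-0.15,-0.13,0],"spin":0,"gripper":0},{"travel":[-0.15,-0.13,0],"spin":0,"gripper":0},{"travel":[-0.15,-0.13,0],"spin":0,"gripper":0}])

```text
t: 1.4
eef_pos: [0.3049, 0.3626, 0.4409]
ee_rot: [-3.141, -0.0, 2.745]
wrist_force: [1.8, 1.3, -0.4]
width: 0.0
```

Call:
drive_tool(commands=[{"travel":[-0.15,-0.13,0],"spin":0,"gripper":0},{"travel":[-0.15,-0.13,0],"spin":0,"gripper":0},{"travel":[-0.15,-0.13,0],"spin":0,"gripper":0},{"travel":[-0.15,-0.13,0],"spin":0,"gripper":0},{"travel":[-0.15,-0.13,0],"spin":0,"gripper":0}])

```text
t: 1.82
eef_pos: [0.3929, 0.1848, 0.4411]
ee_rot: [-3.141, -0.0, 2.745]
wrist_force: [1.3, 1.2, -0.7]
width: 0.0001
```

Call:
drive_tool(commands=[{"travel":[-0.15,-0.13,0],"spin":0,"gripper":0},{"travel":[-0.15,-0.13,0],"spin":0,"gripper":0},{"travel":[-0.15,-0.13,0],"spin":0,"gripper":0},{"travel":[-0.15,-0.13,0],"spin":0,"gripper":0},{"travel":[-0.15,-0.13,0],"spin":0,"gripper":0}])

```text
t: 2.23
eef_pos: [0.4811, 0.0069, 0.4411]
ee_rot: [-3.141, -0.0, 2.745]
wrist_force: [0.4, 1.5, -0.1]
width: -0.0003
```

Call:
drive_tool(commands=[{"travel":[0,0,0],"spin":0.019,"gripper":0},{"travel":[0,0,0],"spin":0.0195,"gripper":0},{"travel":[0,0,0],"spin":0.0195,"gripper":0},{"travel":[0,0,0],"spin":0.0195,"gripper":0},{"travel":[0,0,0],"spin":0.0195,"gripper":0}])

```text
t: 2.65
eef_pos: [0.4807, 0.0088, 0.4409]
ee_rot: [-3.141, -0.0, 2.129]
wrist_force: [0.2, -0.4, 0.1]
width: -0.0003
```

Call:
drive_tool(commands=[{"travel":[0,0,0],"spin":0.0195,"gripper":0},{"travel":[0,0,0],"spin":0,"gripper":0},{"travel":[0,0,0],"spin":0,"gripper":0}])

```text
t: 2.9
eef_pos: [0.4807, 0.009, 0.441]
ee_rot: [-3.141, 0.0, 2.017]
wrist_force: [-0.0, -0.1, 0.7]
width: -0.0
```

Call:
drive_tool(commands=[{"travel":[0,0,0.2],"spin":0.0036,"gripper":0},{"travel":[0,0,0.2],"spin":0,"gripper":0},{"travel":[0,0,0.2],"spin":0,"gripper":0},{"travel":[0,0,0.2],"spin":0,"gripper":0},{"travel":[0,0,0.2],"spin":0,"gripper":0}])

```text
t: 3.32
eef_pos: [0.4803, 0.0088, 0.2398]
ee_rot: [3.141, 0.0, 1.995]
wrist_force: [2.2, 0.7, -0.5]
width: -0.0002
```

Call:
drive_tool(commands=[{"travel":[0,0,0.2],"spin":0,"gripper":0},{"travel":[0,0,0],"spin":0,"gripper":0},{"travel":[0,0,0],"spin":0,"gripper":0}])

```text
t: 3.57
eef_pos: [0.4804, 0.0087, 0.2013]
ee_rot: [-3.139, -0.001, 1.993]
wrist_force: [0.2, -0.4, 0.7]
width: 0.0001
```

```bash
python3 - <<'E'
from h import *
for n in ["side","top","wrist"]:
    f=grab_frame(n); cv2.imwrite(f"pics/{n}1.png",f["image"][:,:,::-1]); np.save(f"{n}1.npy",f,allow_pickle=True)
print(observe()['eef_pos'],observe()['ee_rot'])
E
```

```text
[0.48163334 0.00886458 0.20346281] [3.13886136e+00 8.79206743e-04 1.99148532e+00]
```

View pics/wrist1.png

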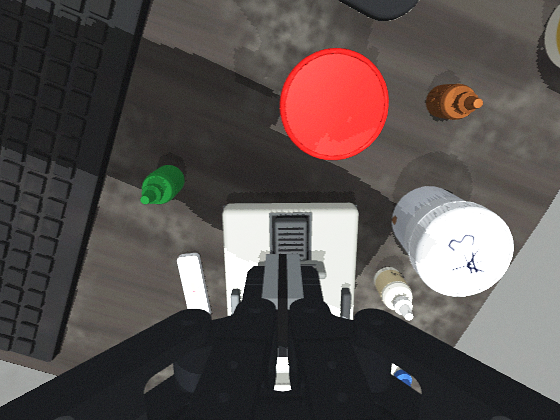

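View pics/side1.png

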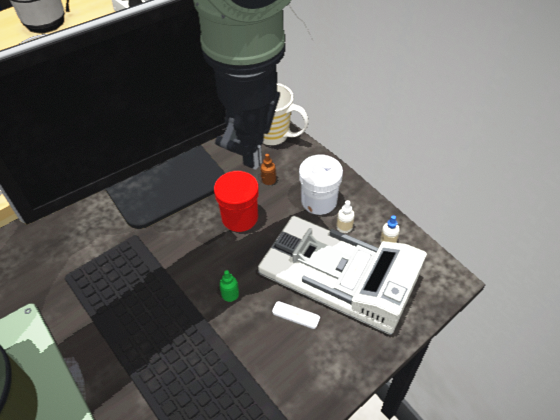

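```bash
python3 - <<'E'
from h import *
np.set_printoptions(precision=4,suppress=True)
f=np.load("wrist1.npy",allow_pickle=True).item()
im=f["image"]; cv2.imwrite("pics/wc.png",cv2.resize(im[190:330,210:370,::-1],None,fx=4,fy=4,interpolation=cv2.INTER_CUBIC))
q=np.array([.5452,-.12,-1.1473])
def P(r): c,s=np.cos(q[2]),np.sin(q[2]); return np.array([q[0]+c*r[0]-s*r[1],q[1]+s*r[0]+c*r[1],r[2]])
for r in [(-.116,.061,.03),(-.116,-.061,.03),(-.109,.014,.041),(-.109,-.014,.041)]: print(r,proj(f,P(r)))
print(proj(f,[.4816,.00886,.2035]))
E
```

```text
(-0.116, 0.061, 0.03) [[358.7723 208.8057]]
(-0.116, -0.061, 0.03) [[219.5987 209.2406]]
(-0.109, 0.014, 0.041) [[305.8293 220.7021]]
(-0.109, -0.014, 0.041) [[273.0483 220.8061]]
[[285.6864 272.8697]]
```

View pics/wc.png

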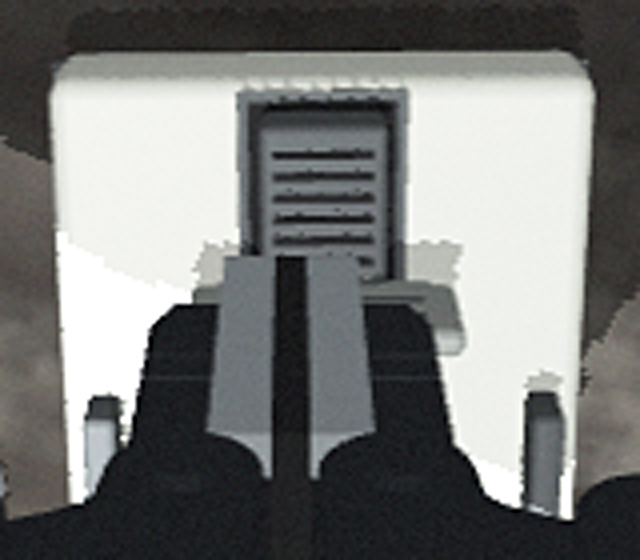

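Call:
drive_tool(commands=[{"travel":[-0.14,0.015,0.1],"spin":0,"gripper":0},{"travel":[-0.135,0.015,0.1],"spin":0,"gripper":0},{"travel":[0,0,0.15],"spin":0,"gripper":0},{"travel":[0,0,0.15],"spin":0,"gripper":0},{"travel":[0,0,0.1],"spin":0,"gripper":0}])

```text
t: 4.13
eef_pos: [0.5092, -0.0391, 0.0809]
ee_rot: [3.14, 0.0, 1.991]
wrist_force: [2.3, 0.1, -1.1]
width: -0.0003
```

Call:
drive_tool(commands=[{"travel":[0,0,0.1],"spin":0,"gripper":0},{"travel":[0,0,0],"spin":0,"gripper":0},{"travel":[0,0,0],"spin":0,"gripper":0}])

```text
t: 4.38
eef_pos: [0.5093, -0.0389, 0.0626]
ee_rot: [3.141, 0.0, 1.991]
wrist_force: [0.1, -0.5, 0.9]
width: 0.0001
```

```bash
python3 - <<'E'
from h import *
for n in ["side","wrist"]:
    f=grab_frame(n); 
    im=f["image"]
    im=im[180:340,240:440] if n=="side" else im[150:360,140:420]
    cv2.imwrite(f"pics/{n}2.png",cv2.resize(im[:,:,::-1],None,fx=2.8,fy=2.8,interpolation=cv2.INTER_CUBIC))
print(observe()['eef_pos'],observe()['ee_rot'],observe()['wrist_force'])
E
```

```text
[ 0.50962919 -0.03894893  0.06323971] [3.13937937e+00 1.17597727e-03 1.99060777e+00] [0.18264876 0.02579122 0.16356269]
```

View pics/side2.png

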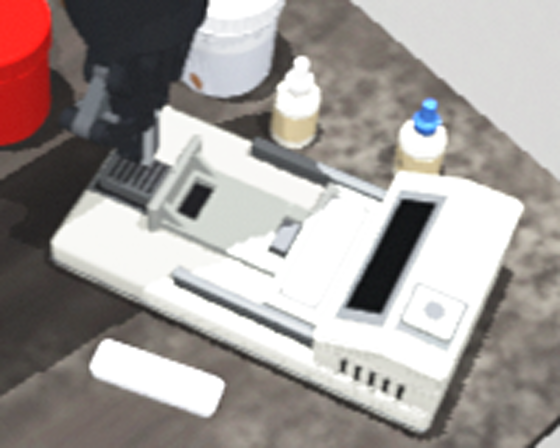

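View pics/wrist2.png

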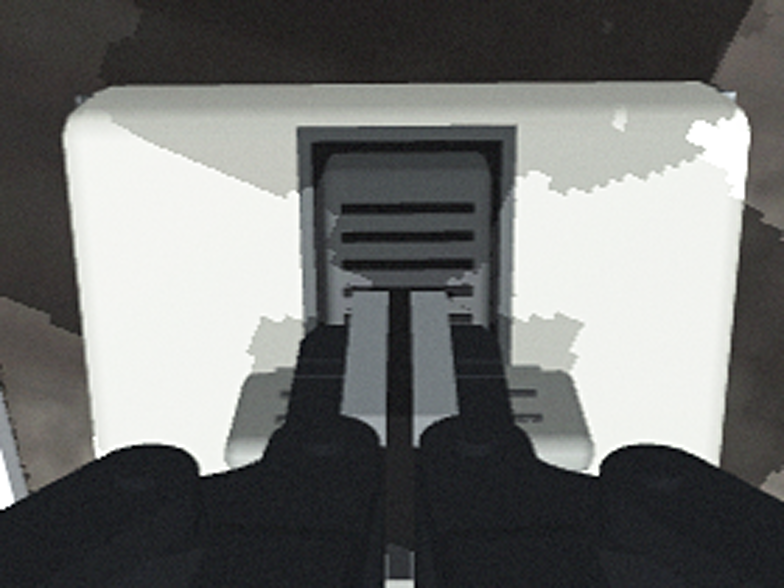

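Call:
drive_tool(commands=[{"travel":[0,0,0.06],"spin":0,"gripper":0},{"travel":[0,0,0.04],"spin":0,"gripper":0},{"travel":[0,0,0.03],"spin":0,"gripper":0},{"travel":[0,0,0.02],"spin":0,"gripper":0},{"travel":[0,0,0],"spin":0,"gripper":0}])

```text
t: 4.9
eef_pos: [0.5091, -0.0389, 0.0312]
ee_rot: [3.141, 0.0, 1.99]
wrist_force: [2.9, 2.1, 5.4]
width: -0.0
```

Call:
drive_tool(commands=[{"travel":[0,0,0.006],"spin":0,"gripper":0},{"travel":[-0.02,0,0],"spin":0,"gripper":0},{"travel":[-0.02,0,0],"spin":0,"gripper":0},{"travel":[-0.02,0,0],"spin":0,"gripper":0},{"travel":[-0.02,0,0],"spin":0,"gripper":0}])

```text
t: 5.32
eef_pos: [0.515, -0.053, 0.0306]
ee_rot: [-3.141, -0.001, 1.991]
wrist_force: [-1.8, 5.7, 4.6]
width: -0.0001
```

Call:
drive_tool(commands=[{"travel":[-0.02,0,0],"spin":0,"gripper":0},{"travel":[-0.02,0,0],"spin":0,"gripper":0},{"travel":[0,0,0],"spin":0,"gripper":0}])

```text
t: 5.57
eef_pos: [0.5185, -0.061, 0.0306]
ee_rot: [-3.142, -0.0, 1.99]
wrist_force: [-0.2, 1.0, 5.8]
width: -0.0002
```

```bash
python3 - <<'E'
from h import *
for n in ["side"]:
    f=grab_frame(n); 
    im=f["image"]
    im=im[180:340,240:440] if n=="side" else im[150:360,140:420]
    cv2.imwrite(f"pics/{n}3.png",cv2.resize(im[:,:,::-1],None,fx=3.5,fy=3.5,interpolation=cv2.INTER_CUBIC))
print(observe()['eef_pos'],observe()['ee_rot'],observe()['wrist_force'])
E
```

```text
[ 0.51847961 -0.06094855  0.03062998] [ 3.14149467e+00 -8.65445907e-05  1.99004204e+00] [ 0.27924778 -0.38135343  5.1813512 ]
```

View pics/side3.png

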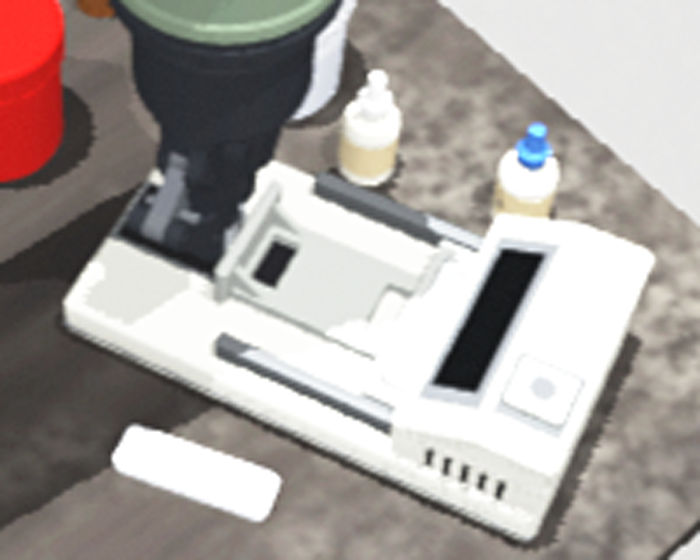

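Call:
drive_tool(commands=[{"travel":[-0.02,0,0],"spin":0,"gripper":0},{"travel":[-0.02,0,-0.02],"spin":0,"gripper":0},{"travel":[-0.02,0,-0.03],"spin":0,"gripper":0},{"travel":[-0.02,0,0],"spin":0,"gripper":0},{"travel":[-0.02,0,0],"spin":0,"gripper":0}])

```text
t: 6.03
eef_pos: [0.5268, -0.0795, 0.0407]
ee_rot: [3.141, 0.0, 1.99]
wrist_force: [-1.2, 3.6, 2.9]
width: -0.0002
```

Call:
drive_tool(commands=[{"travel":[-0.02,0,0],"spin":0,"gripper":0},{"travel":[-0.02,0,0],"spin":0,"gripper":0},{"travel":[-0.02,0,0],"spin":0,"gripper":0},{"travel":[-0.02,0,0],"spin":0,"gripper":0},{"travel":[0,0,0],"spin":0,"gripper":0}])

```text
t: 6.45
eef_pos: [0.5335, -0.0947, 0.0401]
ee_rot: [3.141, 0.001, 1.989]
wrist_force: [0.3, 0.3, -0.6]
width: 0.0
```

```bash
python3 - <<'E'
from h import *
for n in ["side"]:
    f=grab_frame(n); 
    im=f["image"]
    im=im[180:340,240:440] if n=="side" else im[150:360,140:420]
    cv2.imwrite(f"pics/{n}4.png",cv2.resize(im[:,:,::-1],None,fx=3.5,fy=3.5,interpolation=cv2.INTER_CUBIC))
p=observe()['eef_pos'];d=p[:2]-[.5452,-.12];print(p,d@[.411,-.9116],observe()['wrist_force'])
E
```

```text
[ 0.53322289 -0.09449554  0.03999573] -0.02817245586052184 [0.3383421  0.08463309 0.46437493]
```

View pics/side4.png

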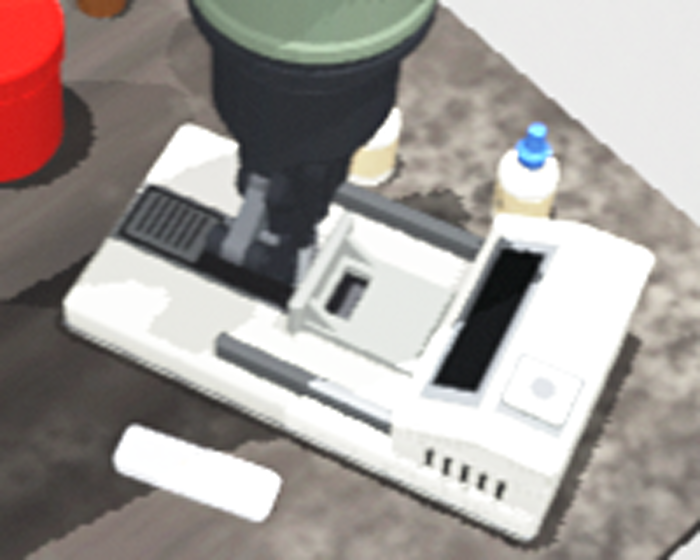

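Call:
drive_tool(commands=[{"travel":[-0.01,0,0],"spin":0,"gripper":0},{"travel":[-0.01,0,0],"spin":0,"gripper":0},{"travel":[0,0,0],"spin":0,"gripper":0}])

```text
t: 6.75
eef_pos: [0.5348, -0.0979, 0.04]
ee_rot: [-3.141, 0.0, 1.99]
wrist_force: [-0.5, 0.3, -1.9]
width: 0.0002
```

Call:
drive_tool(commands=[{"travel":[-0.007,0,0],"spin":0,"gripper":0},{"travel":[-0.007,0,0],"spin":0,"gripper":0},{"travel":[0,0,0],"spin":0,"gripper":0}])

```text
t: 7.0
eef_pos: [0.5358, -0.1, 0.0401]
ee_rot: [-3.141, -0.0, 1.99]
wrist_force: [-1.4, 2.2, 0.9]
width: 0.0002
```

```bash
python3 - <<'E'
from h import *
for n in ["side"]:
    f=grab_frame(n); 
    im=f["image"]
    im=im[180:340,240:440] if n=="side" else im[150:360,140:420]
    cv2.imwrite(f"pics/{n}5.png",cv2.resize(im[:,:,::-1],None,fx=3.5,fy=3.5,interpolation=cv2.INTER_CUBIC))
p=observe()['eef_pos'];d=p[:2]-[.5452,-.12];print(p,d@[.411,-.9116],observe()['wrist_force'])
E
```

```text
[ 0.53573467 -0.100024    0.0400681 ] -0.022100368268587533 [-0.81952215  1.669737    0.61485357]
```

View pics/side5.png

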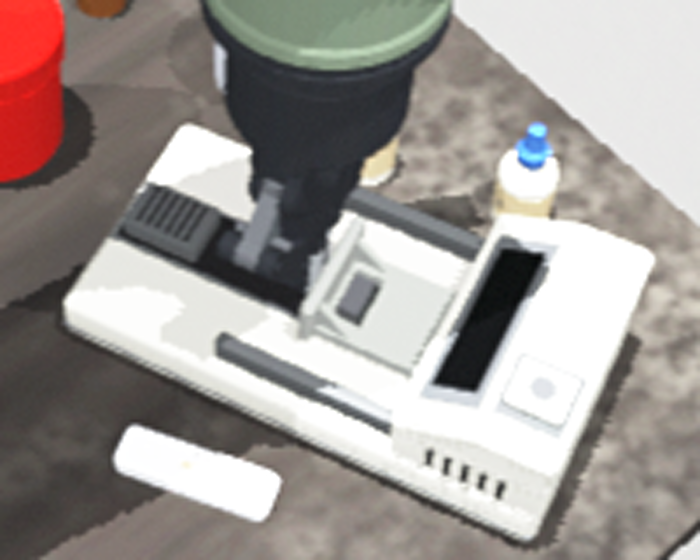

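Call:
drive_tool(commands=[{"travel":[-0.006,0,0],"spin":0,"gripper":0},{"travel":[0,0,0],"spin":0,"gripper":0}])

```text
t: 7.22
eef_pos: [0.5358, -0.1001, 0.04]
ee_rot: [-3.141, -0.002, 1.991]
wrist_force: [-4.8, 7.4, 4.2]
width: -0.0
```

Call:
drive_tool(commands=[{"travel":[0.02,0,0],"spin":0,"gripper":0},{"travel":[0.02,0,0],"spin":0,"gripper":0},{"travel":[0,0,-0.15],"spin":0,"gripper":0},{"travel":[0,0,-0.2],"spin":0,"gripper":0},{"travel":[0,0,-0.2],"spin":0,"gripper":0}])

```text
t: 7.63
eef_pos: [0.5325, -0.0937, 0.1512]
ee_rot: [-3.14, -0.0, 1.99]
wrist_force: [0.9, 0.1, 0.5]
width: -0.0001
```

Call:
drive_tool(commands=[{"travel":[0,0,0],"spin":0,"gripper":0},{"travel":[0,0,0],"spin":0,"gripper":0}])

```text
t: 7.8
eef_pos: [0.5339, -0.0938, 0.1519]
ee_rot: [3.138, 0.002, 1.99]
wrist_force: [-0.4, -0.7, -0.6]
width: -0.0002
```

```bash
python3 - <<'E'
from h import *
f=grab_frame("side");im=f["image"][180:340,240:440]
cv2.imwrite(f"pics/side6.png",cv2.resize(im[:,:,::-1],None,fx=4,fy=3.75,interpolation=cv2.INTER_CUBIC))
f=grab_frame("top");im=f["image"][130:280,230:410]
cv2.imwrite(f"pics/top6.png",cv2.resize(im[:,:,::-1],None,fx=4,fy=4,interpolation=cv2.INTER_CUBIC))
o=observe();p=o['eef_pos'];y=o['ee_rot'][2];d=np.array([.5607,-.2233])-p[:2];print(p,y,d@[np.cos(y),np.sin(y)],d@[np.sin(y),-np.cos(y)],o['wrist_force'])
E
```

```text
[ 0.53286625 -0.09356453  0.14962798] 1.9902603255054439 -0.12982423563940376 -0.02741672363480352 [0.07284975 0.19089808 0.29983667]
```

View pics/side6.png

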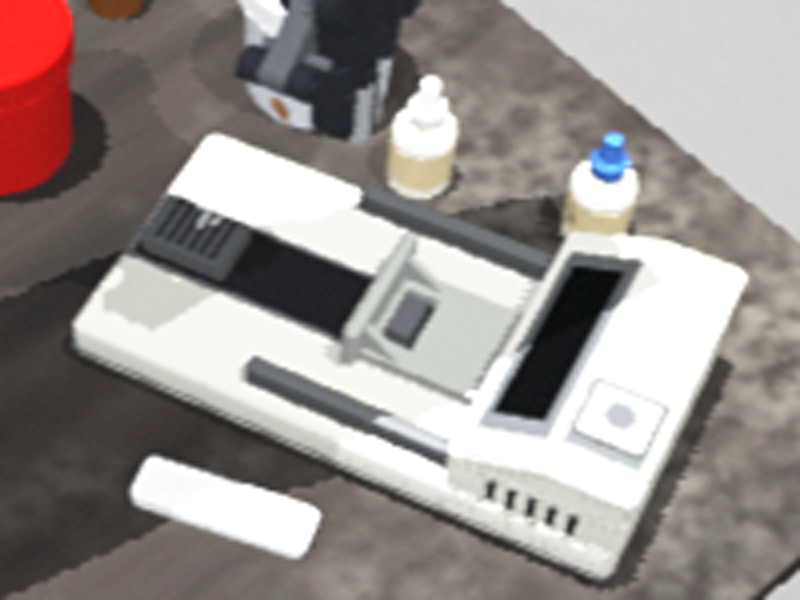

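View pics/top6.png

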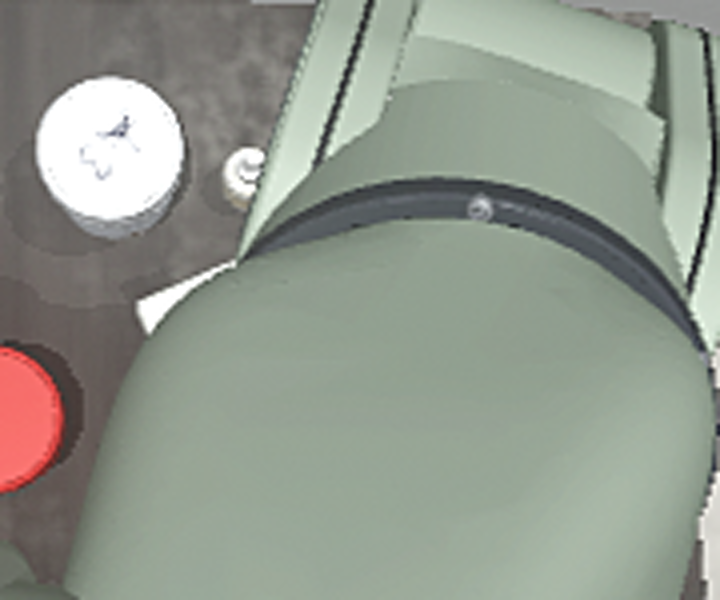

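Call:
drive_tool(commands=[{"travel":[-0.15,-0.034,0],"spin":0,"gripper":0},{"travel":[-0.175,-0.034,0],"spin":0,"gripper":0},{"travel":[-0.175,-0.034,0],"spin":0,"gripper":0},{"travel":[-0.15,-0.034,0.05],"spin":0,"gripper":0},{"travel":[0,0,0.1],"spin":0,"gripper":0}])

```text
t: 8.32
eef_pos: [0.561, -0.2305, 0.1198]
ee_rot: [-3.141, 0.004, 1.984]
wrist_force: [-0.4, -0.4, -0.1]
width: -0.0
```

Call:
drive_tool(commands=[{"travel":[0,0,0.1],"spin":0,"gripper":0},{"travel":[0,0,0],"spin":0,"gripper":0},{"travel":[0,0,0],"spin":0,"gripper":0}])

```text
t: 8.57
eef_pos: [0.5605, -0.2232, 0.0989]
ee_rot: [-3.139, -0.002, 1.99]
wrist_force: [0.0, 0.2, 0.5]
width: 0.0003
```

```bash
python3 - <<'E'
from h import *
f=grab_frame("side");im=f["image"][180:340,240:440]
cv2.imwrite(f"pics/side7.png",cv2.resize(im[:,:,::-1],None,fx=4,fy=3.75,interpolation=cv2.INTER_CUBIC))
f=grab_frame("wrist");im=f["image"][150:360,140:420]
cv2.imwrite(f"pics/wrist7.png",cv2.resize(im[:,:,::-1],None,fx=2.8,fy=2.8,interpolation=cv2.INTER_CUBIC))
o=observe();print(o['eef_pos'],o['ee_rot'],o['wrist_force'])
E
```

```text
[ 0.56138657 -0.22342037  0.10072497] [3.14149052e+00 3.82215191e-04 1.99052742e+00] [-0.85637078  0.67111216  1.04122044]
```

View pics/side7.png

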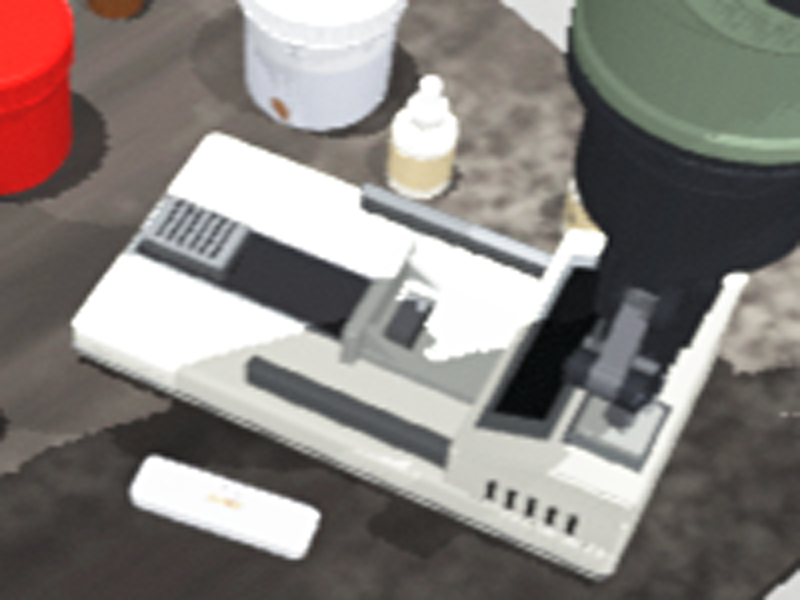

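View pics/wrist7.png

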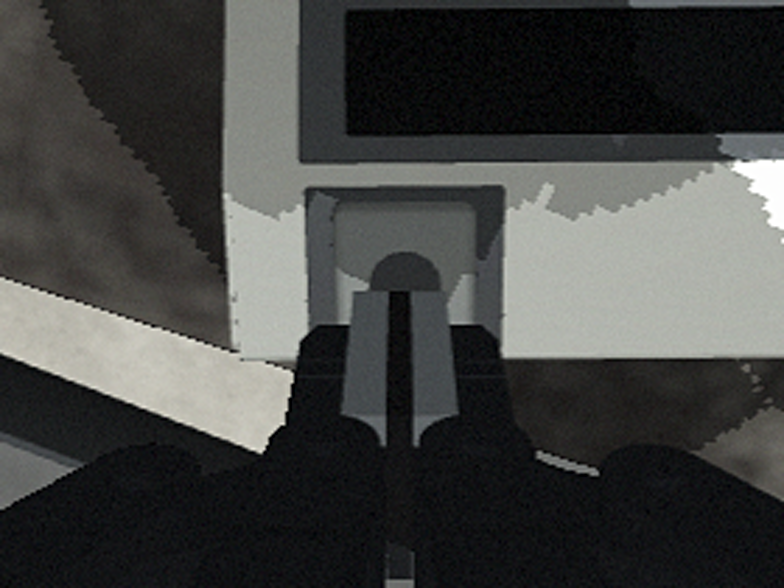

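Call:
drive_tool(commands=[{"travel":[0,0,0.06],"spin":0,"gripper":0},{"travel":[0,0,0.03],"spin":0,"gripper":0},{"travel":[0,0,0.02],"spin":0,"gripper":0},{"travel":[0,0,0.012],"spin":0,"gripper":0},{"travel":[0,0,0],"spin":0,"gripper":0}])

```text
t: 9.08
eef_pos: [0.5611, -0.2233, 0.0755]
ee_rot: [-3.141, -0.001, 1.99]
wrist_force: [-2.1, 2.0, 4.5]
width: 0.0001
```

Call:
drive_tool(commands=[{"travel":[0,0,0.006],"spin":0,"gripper":0},{"travel":[0,0,0],"spin":0,"gripper":0},{"travel":[0,0,0],"spin":0,"gripper":0}])

```text
t: 9.33
eef_pos: [0.5612, -0.2234, 0.075]
ee_rot: [3.141, -0.0, 1.99]
wrist_force: [-3.0, 2.7, 7.0]
width: 0.0
```

Call:
drive_tool(commands=[{"travel":[0,0,-0.05],"spin":0,"gripper":0},{"travel":[0,0,-0.15],"spin":0,"gripper":0},{"travel":[0,0,-0.2],"spin":0,"gripper":0},{"travel":[0,0,-0.2],"spin":0,"gripper":0},{"travel":[0,0,-0.1],"spin":0,"gripper":0}])

```text
t: 9.75
eef_pos: [0.5619, -0.2243, 0.2198]
ee_rot: [3.138, 0.004, 1.99]
wrist_force: [0.8, 0.5, 0.4]
width: 0.0002
```

Call:
drive_tool(commands=[{"travel":[0,0,0],"spin":0,"gripper":0},{"travel":[0,0,0],"spin":0,"gripper":0}])

```text
t: 9.92
eef_pos: [0.5614, -0.2238, 0.216]
ee_rot: [3.14, 0.002, 1.99]
wrist_force: [0.6, 0.4, -0.3]
width: 0.0002
```

```bash
python3 - <<'E'
from h import *
f=grab_frame("side");im=f["image"][180:340,240:440]
cv2.imwrite(f"pics/side8.png",cv2.resize(im[:,:,::-1],None,fx=4,fy=3.75,interpolation=cv2.INTER_CUBIC))
o=observe();print(o['t'],o['eef_pos'],o['wrist_force'])
E
```

```text
9.9667 [ 0.56102796 -0.22354334  0.21471701] [-1.14712851 -0.2011157  -1.64070501]
```

View pics/side8.png

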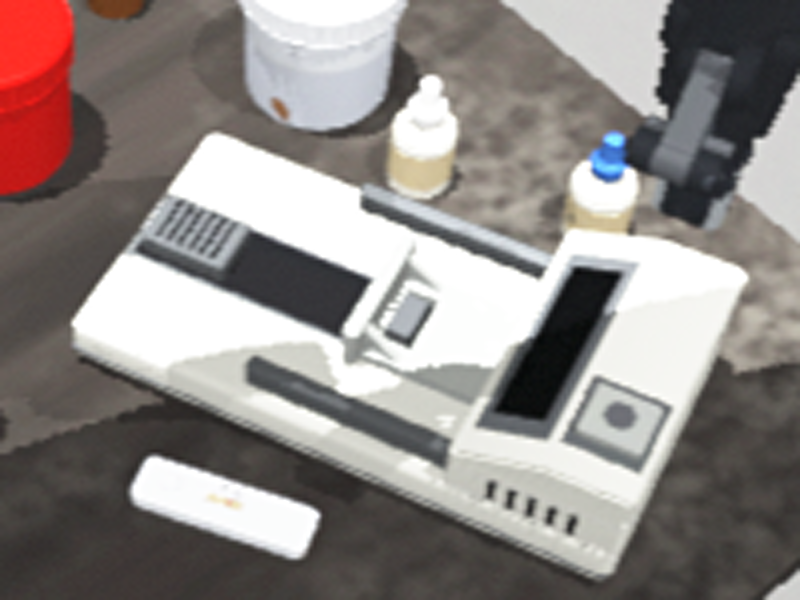

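The picture shows the pad up at (195,235), the nose in the tray's rear slot at (408,315), and the key up at (620,418). Both bottles and the jar haven't moved, and the arm is clear of everything.

```bash
python3 -c "
from plant import *
print(close_job())"
```

```text
the job is handed in; nothing more can be done
None
```

The tray is fully home and locked, and the key was pressed right down and released afterwards. I handed the job in about 10 s into the 45 s limit; it reports no verdict.

- **Tray and catch:** I shut the fingers, pressed the thumb pad down to about 31 mm above the desk (about 5 N), and slid the tray over the nose. I then pushed the lip until it met the end stop (about 9 N). The side view showed the pad up and the nose in the rear slot before I went to the key.
- **Key:** I pressed it until the fingertip was 75 mm above the desk, which is 4 mm of travel, with about 7 N on the wrist. That is more than the 4 N it takes when down, so it was on its stop. Then I lifted clear.
- **Last check:** the final side view showed the catch up, the key up, the bottles and jar where they started, and the arm clear with almost no wrist force.
- **Not confirmed:** the card is hidden under the hood, so I couldn't see it at the end. The fingers never went near it.

The checks agreed with each other, apart from 1–2 mm differences between the camera views, which is within the calibration.

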